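# Shut the drill jig and point out the bush to drill through

### The arm

A 7-joint arm with a two-finger parallel gripper is mounted at the origin on a cart in front of the work surface, level with it; the furniture and walls round the work are solid. World frame = base frame: x ahead of the robot, y to its left, z up, the work surface at z = 0. Lengths are in m, angles in rad, forces in N, time in s.
With the tool pointing down it reaches from about 0.4 to 0.85 m from the base axis. Payload 10.4 kg.
Tool frame: the origin (TCP) lies at the very end of the fingers, on their centre line; the grasp point (between the pads) lies 19 mm behind it; z points along the fingers, y is the direction in which the jaws open and shut (so a half turn about z gives the same grasp; the last joint's range is limited). The gripper opens to 87 mm and grips with 3 to 60 N. Pads are 19 mm wide; open, the fingers measure 117 mm over their backs; the gripper's body (75 mm by 190 mm) begins 51 mm behind the grasp point.
Start: joints at [1.327, 0.332, -0.065, 1.46, 0.022, 1.35, -0.088], TCP at [0.137, -0.61, 0.223] pointing down, gripper open.
Joint ranges: [-2.6, 2.6], [-0.5, 2.12], [-1.47, 1.34], [0.16, 2.42], [-1.27, 4.41], [0.06, 2.06], [-2.6, 2.6]. Speed limits (rad/s): [2.22, 2.22, 2.79, 2.79, 3.14, 3.14, 3.14].

### API

Orientations are given as a rotation vector (axis times angle).
In Python, from cell import status, viewer, ticket gives the robot as it stands.
- The arm moves only by the shell command python3 -m jog 'ROWS' [FORCE]. ROWS is JSON, a list of rows, each an object of numbers: "claw": the finger opening in m, from 0 to 0.087; "tx", "ty", "tz": the shift along the tool's x, y, z in m; "yaw": the turn about the tool's z in rad. In form: [{"claw": .., "tx": .., "ty": .., "tz": .., "yaw": ..}, ...]. A call has 1 to 5 rows; each row is the pose to reach, as a shift and turn from the pose commanded when the call began, along the tool's axes at that moment; what a row does not reach only later rows make up. A row lasts 1/12 s, in which the tool goes at most 41.7 mm and 7.16 degrees, less where a joint would pass 70% of its speed; a pose out of reach is approached as far as the arm can. A call with a gripper value outside its range is refused whole. The fingers move at their own pace and stop on an object; FORCE is the grip in N (left out, the last holds). Time passes only in rows, so rows that repeat a pose let the fingers close. It gives the time, the measured TCP pose, the force and the opening at its end, in the units of the state.
- status.observe(): the state, without advancing time (a new reading comes with each control period).
- viewer.capture(name): name is "scene" or "side" or "wrist"; returns the picture (420x560x3 uint8, red, green, blue); there is no depth.
- viewer.camera_info(name): a dict with "vfov" (degrees; the focal length in pixels is half the picture's height over the tangent of half this angle, whatever the lens; pixels are square), "cx", "cy" (the principal point, pixels), "k1" (the pictures are not rectified: a ray, as slopes to the right and down, at radius r is drawn at 1 + k1 r^2 times it, then the intrinsics apply), "eye" and "rotation" of the camera in the world; the wrist camera has in their place "T_tool_cam" (4x4, takes a point from camera to tool coordinates, whose origin is the TCP and whose axes are the flange's). Camera axes: x right, y up, looking along -z (the intrinsics and any distortion apply to the point x, -y, -z); pixel columns grow to the right and rows downward; lengths in m; the calibration is good to about 2 mm. A picture is of the moment at which its call begins: read the wrist's pose just before it. camera_info takes no time and is no camera call.
- ticket.finish_job(): hands the job in, once; it reports no verdict.
The state is a dict: "clock": time; "qpos": joint angles; "joint_velocities": joint speeds; "joint_torque": joint torques, N m; "eef_pos": TCP position; "orientation": TCP orientation; "ft_force": force on the tool from outside, world axes, zero at the start; "moment": the same for the moment, N m; "width": opening from 0.0 (shut) to 1.0 (fully open).
Only numpy, scipy, OpenCV 4.12 (cv2) and the standard library are available. Lean on these libraries where they do the work, as an engineer would, in place of code of your own. Each camera call takes 0.05 s, during which the arm holds its last target.

### The job

Get the drill jig ready and show me where to drill: push its raised leaf over and down until it lies fully shut over the blank, then push the latch round until it lies fully across the leaf's near edge. Then point straight down at the widest of the three drill bushes, with the fingertips just above the middle of it and nothing touched, and keep pointing there for at least two seconds and to the very end. Push with the fingertips only: pick nothing up, never swing the latch in while the leaf is still up, and leave the blank in its nest and the other things on the bench where they are.

Things in the scene. Friction and masses are not known exactly. Their poses are not given: they have to be found in the camera images.
- jig: leaf drill jig, dark steel base 160 x 84 mm, fixed. Origin on the bench under the middle of the blank; x from its near, latch end to its far, hinge end, y left, z up. Base: x -84 to +76, y -42 to +42, top at z 18 mm. The leaf's hinge axis runs along y at x +50, z 35.5 mm. Standing up, the leaf reaches z 131 mm; shut, its top face is at z 40 mm, its bushes at up to z 46 mm
- leaf (a joint): angle of the leaf, an aluminium plate 95 mm long from its hinge axis, 52 mm wide, 9 mm thick (outer face 4.5 mm off the hinge axis's plane): 0 level and shut over the blank, 1.57 straight up, more leaning back to the jig's +x; stop 1.95. Starts at 1.6 to 1.9. The hinge is stiff: the leaf stays where it is left, and takes about 1.5 N at its free end. Shut means below 0.04
- leaf_push (a point): middle of the leaf's outer face (on top when shut, looking to the jig's +x when up), 80 mm from the hinge axis, 15 mm from the free edge: a good place to push the leaf over and down. The face is bare for 15 mm either way along the leaf, over its whole width. Axes: x from the free edge to the hinge, y along the hinge axis, z out of the face
- latch (a joint): angle of the swing latch, a steel bar 13 x 6 mm that reaches 43 mm from its upright pivot: 0 turned aside, pointing to the jig's -y; 1.57 (stop) pointing to the jig's +x, across the near edge of the shut leaf. It turns counter-clockwise from above: pushed first to the jig's +x, at last to +y. Starts at 0 to 0.25, stays where it is left, takes about 1.5 N at the pin. Fully across means above 1.4
- latch_pin (a point): top centre of the latch's upright thumb pin, 9 to 11 mm thick, 31 mm from the latch's pivot axis; its foot, on the bar, is 47.5 mm and its top 66.5 mm above the bench. Push the latch by the side of this pin; fingertip ends 50 to 55 mm above the bench clear the shut leaf and its bushes
- latch_pivot (a point): point on the latch's upright pivot axis, at the bar's upper face; the screw head there stands 5 mm higher. Fixed in the jig at x -62, y 0, z 47.5 mm
- wide_bush (a point): centre of the mouth of the widest of three steel drill bushes in the leaf: collar 25 mm across, bore 11 mm, on the leaf's midline 28 mm from the hinge axis; 46 mm above the bench, z straight up, when the leaf is shut. The two narrow bushes (14 mm) are 31 mm away. To point: the middle between the fingertips within 12 mm of its axis, their ends clear of it, at most 50 mm above it
- blank: flat aluminium blank 70 x 48 x 8 mm, loose in its nest of dowel pins on the jig's base under the leaf; origin at the centre of its underside, 21 mm above the bench. To be left in the nest
- parts_box: a clear plastic box of screws, a bystander, to be left where it is; origin at the centre of its underside
- hex_key: an L hex key, a bystander, to be left where it is; origin at the centre of its underside
- calliper: a vernier calliper, a bystander, to be left where it is; origin at the centre of its underside
- screwdriver: a small screwdriver, a bystander, to be left where it is; origin at the centre of its underside
- tape: a roll of tape, a bystander, to be left where it is; origin at the centre of its underside
- marker: a marker pen, a bystander, to be left where it is; origin at the centre of its underside
- notepad: a note pad, a bystander, to be left where it is; origin at the centre of its underside
- nozzle: a spare filling nozzle, a bystander, to be left where it is; origin at the centre of its underside
- beaker: a small beaker, a bystander, to be left where it is; origin at the centre of its underside
Not all that is in view belongs to the job. Leave any blue look-alike of the blank alone.

How it is judged:
By the outcome, as a careful person would: the job done as asked, in the order asked, and still so for the second after the job is handed in, with the robot touching nothing.
It also fails if it takes over 64 s, if anything falls off the work surface, if the arm or the gripper's body presses on something with over 40 N, if the wrist force passes 120 N, or if a joint passes its speed limit or range.

## Working session

There is one attempt and no reset: what is moved stays moved. The work goes in short steps, Python scripts to look and compute and a shell command to move; the robot and the scene stay as the last step left them, time stands still between calls to the robot, and variables do not carry over. Pictures are saved under pics/ and viewed, and the job is handed in when it is done.

```bash
ls; mkdir -p pics; python3 - <<'E'
from cell import status, viewer
import cv2
print(status.observe())
for n in ["scene","side","wrist"]:
    cv2.imwrite(f"pics/{n}0.png", viewer.capture(n)[:,:,::-1]); print(n, viewer.camera_info(n))
E
```

```text
pics
{'clock': 0.0, 'qpos': array([ 1.3273999 ,  0.3328381 , -0.06470741,  1.46094999,  0.02160042,
        1.34989747, -0.0884968 ]), 'joint_velocities': array([-1.00749036e-03,  2.57095334e-04,  2.42902192e-03,  7.40454776e-05,
        4.35303510e-04, -1.26582663e-03,  4.29233524e-04]), 'joint_torque': array([ 5.63047415e-04, -6.23255396e+01,  2.50511547e-02, -3.89909041e+01,
       -6.13418268e-02,  3.97101708e-02,  1.31114875e-04]), 'eef_pos': array([ 0.13679187, -0.60944652,  0.22177091]), 'orientation': array([-3.12109023e+00, -3.46019167e-01,  3.41376615e-04]), 'ft_force': array([-0.41329869, -0.05810374, -0.22395626]), 'moment': array([0.05362036, 0.01523983, 0.0041715 ]), 'width': 1.0013376738003197}
scene {'vfov': 48.10720255385729, 'cx': 279.19258795084176, 'cy': 209.75713611858848, 'k1': 0.0031391685448852844, 'eye': array([ 0.79774502, -0.69327027,  1.09523195]), 'rotation': array([0.60129748, 0.09633746, 0.35128994])}
side {'vfov': 44.47287131965662, 'cx': 276.90390688093345, 'cy': 209.2736757568832, 'k1': 0.03279139151805552, 'eye': array([0.01007457, 1.17646949, 0.77139939]), 'rotation': array([ 0.30504657, -1.41775799, -2.36762291])}
wrist {'vfov': 62.49626908756809, 'cx': 278.7878681880737, 'cy': 212.4964978981818, 'k1': -0.011722341771475093, 'T_tool_cam': array([[-4.01071121e-04,  9.54083637e-01,  2.99540070e-01,
         8.31873516e-02],
       [ 9.99999625e-01,  6.12441437e-04, -6.11769178e-04,
        -6.06630856e-04],
       [-7.67129713e-04,  2.99539712e-01, -9.54083525e-01,
        -1.62186874e-01],
       [ 0.00000000e+00,  0.00000000e+00,  0.00000000e+00,
         1.00000000e+00]])}
```

View pics/scene0.png

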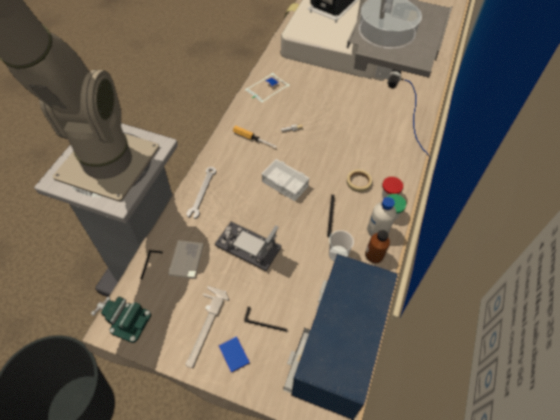

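View pics/side0.png

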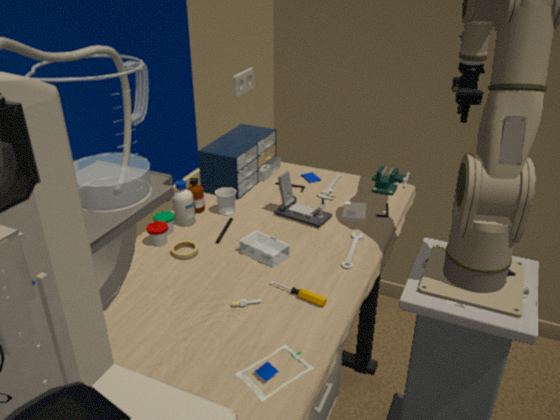

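View pics/wrist0.png

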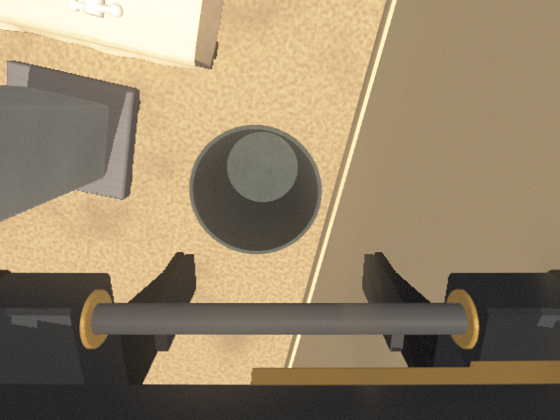

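```bash
cat > h.py <<'E'
import numpy as np, cv2
from cell import status, viewer
from scipy.spatial.transform import Rotation as R
def cam(name, st=None):
    i=viewer.camera_info(name); f=210/np.tan(np.radians(i['vfov'])/2)
    if name=='wrist':
        T=np.eye(4); T[:3,:3]=R.from_rotvec(st['orientation']).as_matrix(); T[:3,3]=st['eef_pos']
        T=T@np.array(i['T_tool_cam']); E=T[:3,3]; Q=T[:3,:3]
    else: E=np.array(i['eye']); Q=R.from_rotvec(i['rotation']).as_matrix()
    return dict(f=f,cx=i['cx'],cy=i['cy'],k=i['k1'],E=E,Q=Q)
def proj(c,P):
    p=(np.atleast_2d(P)-c['E'])@c['Q']; s=np.c_[p[:,0]/-p[:,2],-p[:,1]/-p[:,2]]
    s=s*(1+c['k']*(s**2).sum(1))[:,None]
    return s*c['f']+[c['cx'],c['cy']]
def ray(c,uv):
    d=(np.array(uv,float)-[c['cx'],c['cy']])/c['f']; s=d.copy()
    for _ in range(10): s=d/(1+c['k']*(s@s))
    return c['Q']@np.array([s[0],-s[1],-1])
def onz(c,uv,z):
    r=ray(c,uv); return c['E']+r*(z-c['E'][2])/r[2]
def snap(name,fn,crop=None,sc=1):
    st=status.observe(); im=viewer.capture(name)[:,:,::-1]
    cv2.imwrite(f'pics/{fn}_raw.png',im)
    if crop: a,b,w,h=crop; im=im[b:b+h,a:a+w]
    im=cv2.resize(im,None,fx=sc,fy=sc,interpolation=cv2.INTER_CUBIC)
    cv2.imwrite(f'pics/{fn}.png',im); return cam(name,st),st
def jigpts(J,leaf=None,latch=None):
    # J: x,y,yaw
    x,y,a=J; Rz=R.from_euler('z',a).as_matrix()
    return lambda P: np.atleast_2d(P)@Rz.T+[x,y,0]
E
python3 - <<'E'
from h import *
for n,(a,b,w,h),s in [('scene',(200,205,100,75),8),('side',(260,160,100,75),8)]:
    im=cv2.imread(f'pics/{n}0.png')[b:b+h,a:a+w]; cv2.imwrite(f'pics/{n}0z.png',cv2.resize(im,None,fx=s,fy=s,interpolation=cv2.INTER_CUBIC))
c=cam('scene')
for uv in [(248,245),(95,160),(218,245),(267,265),(281,248)]: print(uv,onz(c,uv,0.018))
c=cam('side'); print(onz(c,(303,212),.018))
E
```

```text
(248, 245) [ 0.51163889 -0.12576292  0.018     ]
(95, 160) [-0.02752222 -0.01825011  0.018     ]
(218, 245) [ 0.43767822 -0.15410416  0.018     ]
(267, 265) [ 0.58026748 -0.16322404  0.018     ]
(281, 248) [ 0.59635201 -0.10309314  0.018     ]
[ 0.50958522 -0.12137788  0.018     ]
```

View pics/scene0z.png

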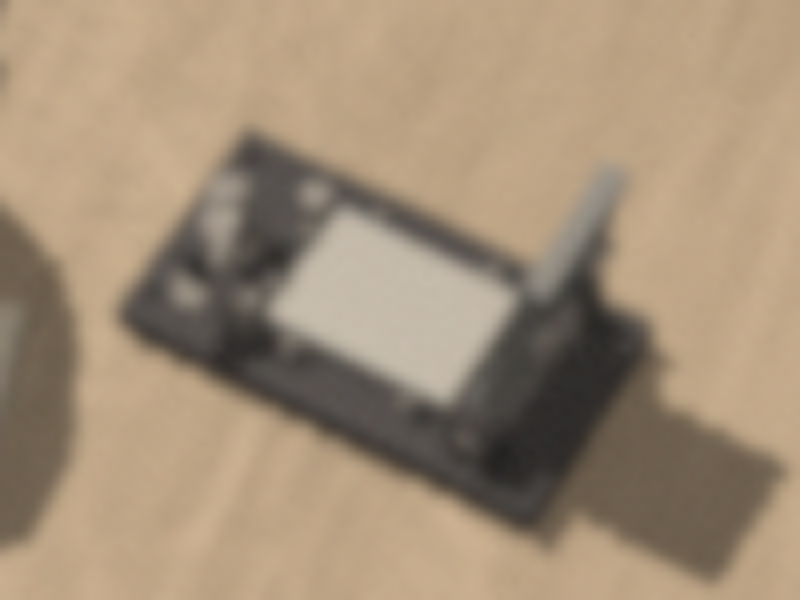

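View pics/side0z.png

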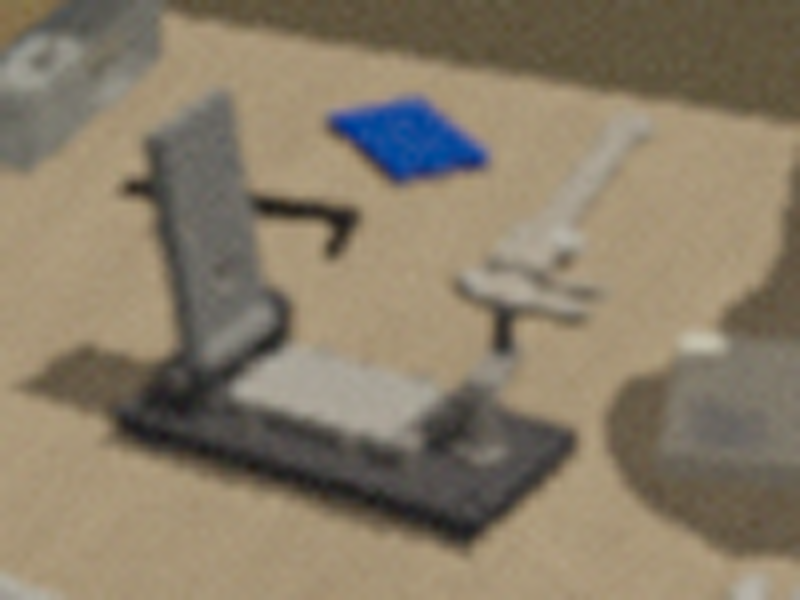

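```bash
cat > fit.py <<'E'
from h import *
from scipy.optimize import least_squares
# top corners NL,NR,FR,FL
B=np.array([[-84,42,18],[-84,-42,18],[76,-42,18],[76,42,18]])/1e3
B0=B*[1,1,0]
c=cam('scene'); s=cam('side')
oc=np.array([[250,130],[120,312],[540,530],[650,330]])/8+[200,205]
os_=np.array([[575,435],[470,545],[120,425]])/8+[260,160]   # NR(top right), NL bottom, FL
def res(J):
    f=jigpts(J)
    a=proj(c,f(np.array([B[0],B[1],B0[2],B[3]])))-oc
    b=proj(s,f(np.array([B[1],B0[0],B0[3]])))-os_
    return np.r_[a.ravel(),b.ravel()]
r=least_squares(res,[.51,-.125,0]); print(r.x,r.fun.round(1))
J=r.x; f=jigpts(J)
E
python3 fit.py
```

```text
[ 0.51569657 -0.12510398 -0.14651811] [-0.2 -0.6 -0.9 -0.2 -0.9  2.3  1.1 -0.8  0.3 -1.7  0.   1.3 -1.5  2.1]
```

```bash
python3 -m jog '[{"claw":0,"tx":0.15,"ty":-0.132,"tz":0},{"claw":0,"tx":0.15,"ty":-0.132,"tz":0},{"claw":0,"tx":0.15,"ty":-0.132,"tz":0},{"claw":0,"tx":0.15,"ty":-0.132,"tz":0},{"claw":0,"tx":0.15,"ty":-0.132,"tz":0}]' 10
python3 -m jog '[{"claw":0,"tx":0.15,"ty":-0.132,"tz":0},{"claw":0,"tx":0.15,"ty":-0.132,"tz":0},{"claw":0,"tx":0.15,"ty":-0.132,"tz":0},{"claw":0,"tx":0.15,"ty":-0.132,"tz":0},{"claw":0,"tx":0.15,"ty":-0.132,"tz":0}]'
python3 -m jog '[{"claw":0,"tx":0.15,"ty":-0.132,"tz":0,"yaw":0.366},{"claw":0,"tx":0.15,"ty":-0.132,"tz":0,"yaw":0.366},{"claw":0,"tx":0.15,"ty":-0.132,"tz":0,"yaw":0.366},{"claw":0,"tx":0.15,"ty":-0.132,"tz":0,"yaw":0.366},{"claw":0,"tx":0.15,"ty":-0.132,"tz":0,"yaw":0.366}]'
python3 - <<'E'
from h import *
c,st=snap('wrist','w1'); snap('scene','s1'); snap('side','d1')
print(st['eef_pos'],R.from_rotvec(st['orientation']).as_matrix().round(3),st['clock'],st['ft_force'],st['width'])
E
```

```text
clock: 0.57
eef_pos: [0.2561, -0.4454, 0.2224]
orientation: [-3.133, 0.226, -0.0]
ft_force: [0.9, -1.0, -0.1]
width: 0.707
[ 0.25606789 -0.44540451  0.22242025] [[ 0.99  -0.144  0.   ]
 [-0.144 -0.99   0.   ]
 [ 0.    -0.    -1.   ]] 0.5667 [ 0.8713357  -0.9923     -0.11045962] 0.7068827372264462invalid input
invalid input
```

View pics/w1.png

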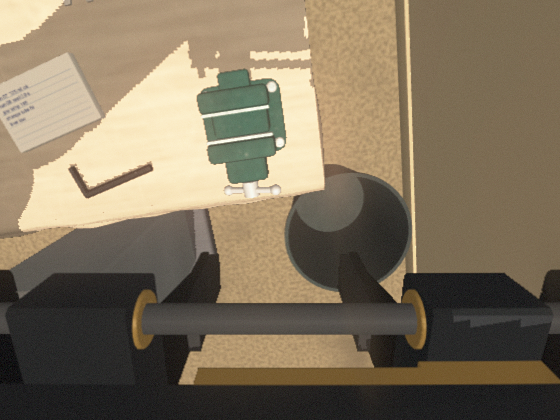

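View pics/s1.png

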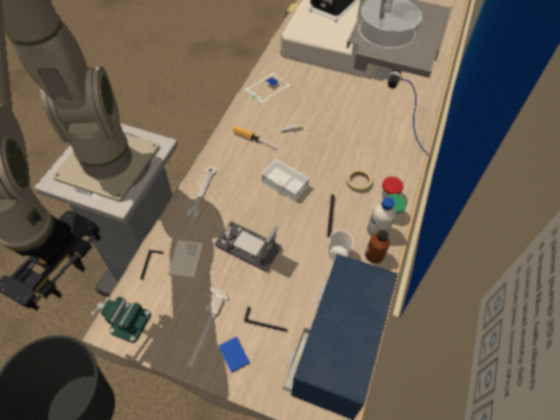

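```bash
python3 -m jog '[{"claw":0,"tx":0.093,"ty":-0.175,"tz":0,"yaw":0},{"claw":0,"tx":0.093,"ty":-0.175,"tz":0,"yaw":0},{"claw":0,"tx":0.093,"ty":-0.175,"tz":0,"yaw":0},{"claw":0,"tx":0.093,"ty":-0.175,"tz":0,"yaw":0},{"claw":0,"tx":0.093,"ty":-0.175,"tz":0,"yaw":0}]' 10
python3 -m jog '[{"claw":0,"tx":0.093,"ty":-0.175,"tz":0,"yaw":0},{"claw":0,"tx":0.093,"ty":-0.175,"tz":0,"yaw":0},{"claw":0,"tx":0.093,"ty":-0.175,"tz":0,"yaw":0},{"claw":0,"tx":0.093,"ty":-0.175,"tz":0,"yaw":0},{"claw":0,"tx":0.093,"ty":-0.175,"tz":0,"yaw":0}]'
python3 -m jog '[{"claw":0,"tx":0,"ty":0,"tz":0,"yaw":0},{"claw":0,"tx":0,"ty":0,"tz":0,"yaw":0}]'
python3 - <<'E'
from h import *
c,st=snap('wrist','w2'); snap('scene','s2'); snap('side','d2')
import pickle; pickle.dump((c,st),open('w2.pkl','wb'))
print(st['eef_pos'],R.from_rotvec(st['orientation']).as_matrix().round(3),st['clock'],st['ft_force'],st['width'])
E
```

```text
clock: 1.13
eef_pos: [0.3729, -0.2867, 0.2226]
orientation: [-3.133, 0.227, -0.001]
ft_force: [1.4, 0.1, 0.6]
width: 0.189
clock: 1.55
eef_pos: [0.4905, -0.1269, 0.2226]
orientation: [-3.133, 0.228, -0.001]
ft_force: [0.4, 0.6, -1.0]
width: 0.005
clock: 1.72
eef_pos: [0.4897, -0.1282, 0.2222]
orientation: [-3.133, 0.225, 0.001]
ft_force: [-0.1, -0.0, 0.2]
width: -0.001
[ 0.48965775 -0.12824905  0.22217738] [[ 0.99  -0.143 -0.   ]
 [-0.143 -0.99   0.001]
 [-0.001 -0.001 -1.   ]] 1.7167 [-0.1413183  -0.01907838  0.17534735] -0.0008842838207031761
```

View pics/w2.png

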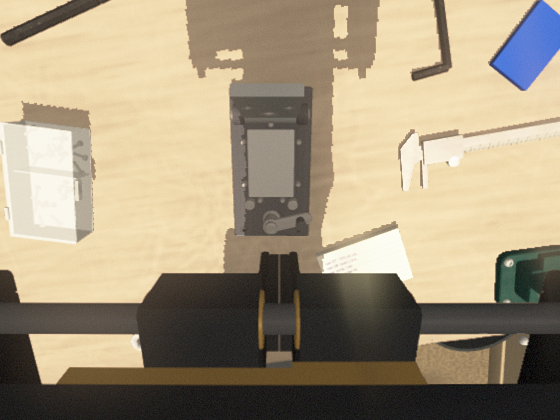

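View pics/s2.png

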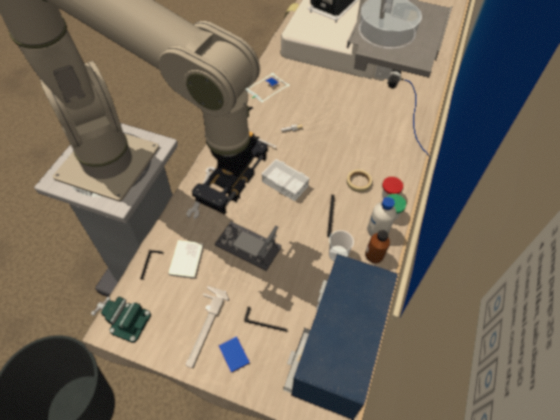

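Wrist view shows the jig well: base corners near (234,236)/(311,236), leaf edge-on at row ~88, latch pivot ~(270,226), pin ~(306,219). Zoom for accuracy.

```bash
python3 - <<'E'
from h import *
im=cv2.imread('pics/w2_raw.png')[75:250,210:335]
cv2.imwrite('pics/w2z.png',cv2.resize(im,(600//1*1,840))[:,:] if 0 else cv2.resize(im[0:85],None,fx=6,fy=6,interpolation=cv2.INTER_CUBIC))
cv2.imwrite('pics/w2zb.png',cv2.resize(im[85:],None,fx=6,fy=6,interpolation=cv2.INTER_CUBIC))
E
```

```text
(no output)
```

View pics/w2z.png

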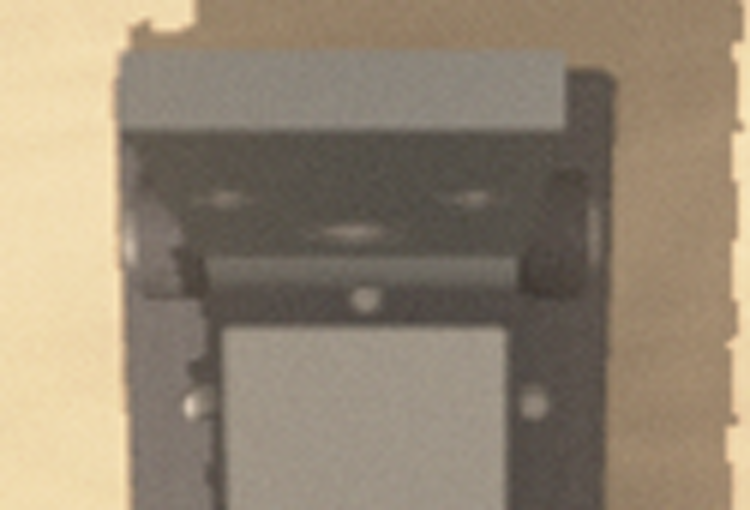

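View pics/w2zb.png

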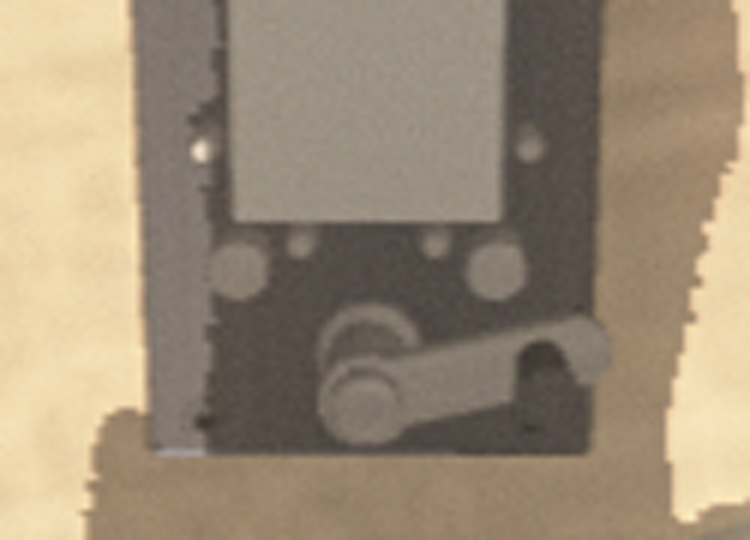

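```bash
cat > fit2.py <<'E'
from h import *
import pickle
from scipy.optimize import least_squares
c,st=pickle.load(open('w2.pkl','rb'))
T=lambda u,v:(u/6+210,v/6+75); L=lambda u,v:(u/6+210,v/6+160)
def leafpt(th,s,y,n): # s along from hinge, n out of face
    return np.array([50-s*np.cos(th)+n*np.sin(th),y,35.5+s*np.sin(th)+n*np.cos(th)])/1e3
def model(p):
    J=p[:3]; th=p[3]; la=p[4]
    lp=lambda r,z:np.array([-62+r*np.sin(la),-r*np.cos(la),z])/1e3
    P=[[-.084,.042,.018],[-.084,-.042,.018],[-.062,0,.0525],
       leafpt(th,95,26,4.5),leafpt(th,95,-26,4.5),leafpt(th,95,26,-4.5),leafpt(th,95,-26,-4.5),
       lp(36.5,47.5),
       [-.035,.024,.029],[-.035,-.024,.029],[.035,.024,.029],[.035,-.024,.029]]
    return proj(c,jigpts(J)(np.array(P)))
obs=np.array([L(148,452),L(590,454),L(362,405),T(122,50),T(566,50),T(122,130),T(566,130),L(575,350),L(232,222),L(503,222),T(220,325),T(508,325)])
r=least_squares(lambda p:(model(p)-obs).ravel(),[.516,-.125,-.147,1.75,.15],loss='soft_l1')
if __name__=='__main__':
    print(r.x.round(4)); print((model(r.x)-obs).round(1).tolist())
    M=R.from_rotvec(st['orientation']).as_matrix()
    f=jigpts(r.x[:3]); print('origin in tool',(f([0,0,0])-st['eef_pos'])@M, 'yaw tool',np.arctan2(M[1,0],M[0,0]))
E
python3 fit2.py
python3 - <<'E'
from h import *
c=cam('scene'); s=cam('side')
for n,uv,z in [('beaker',(341,240),.06),('beakerbase',(340,258),0),('cab near-left top',(345,258),.2),('hexkey',(248,312),0),('tape',(360,181),0),('marker',(331,235),0)]: print(n,onz(c,uv,z).round(3))
for n,uv in [('beakerbase',(227,213)),('brown base',(198,211))]: print(n,onz(s,uv,0).round(3))
E
```

```text
[ 0.5147 -0.1231 -0.1448  1.7638  0.2432]
[[-0.1, 0.5], [0.3, 0.3], [0.5, 0.6], [-0.4, -0.0], [0.3, 0.1], [-0.2, -0.1], [0.2, 0.0], [-0.5, 0.1], [-0.2, -0.4], [-0.1, -0.4], [0.1, -0.3], [0.1, -0.2]]
origin in tool [[ 0.02417712 -0.00858023  0.22217068]] yaw tool -0.14316115900473445
beaker [ 0.74  -0.049  0.06 ]
beakerbase [ 0.75  -0.066  0.   ]
cab near-left top [ 0.769 -0.177  0.2  ]
hexkey [ 0.58  -0.292  0.   ]
tape [0.732 0.205 0.   ]
marker [ 0.706 -0.006  0.   ]
beakerbase [ 0.736 -0.047  0.   ]
brown base [ 0.826 -0.021  0.   ]
```

```bash
python3 -m jog '[{"claw":0,"tx":0.134,"ty":-0.009,"tz":0,"yaw":0},{"claw":0,"tx":0.134,"ty":-0.009,"tz":0,"yaw":0},{"claw":0,"tx":0.134,"ty":-0.009,"tz":0,"yaw":0},{"claw":0,"tx":0.134,"ty":-0.009,"tz":0,"yaw":0},{"claw":0,"tx":0.134,"ty":-0.009,"tz":0.03,"yaw":0}]'
python3 -m jog '[{"claw":0,"tx":0,"ty":0,"tz":0.02,"yaw":0},{"claw":0,"tx":0,"ty":0,"tz":0.05,"yaw":0},{"claw":0,"tx":0,"ty":0,"tz":0.08,"yaw":0},{"claw":0,"tx":0,"ty":0,"tz":0.08,"yaw":0},{"claw":0,"tx":0,"ty":0,"tz":0.08,"yaw":0}]'
python3 - <<'E'
from h import *
from fit2 import r
c,st=snap('side','d3',(200,100,200,150),4); snap('scene','s3',(180,160,200,150),4)
J=r.x[:3]; Rz=R.from_euler('z',J[2]).as_matrix()
print('tcp in jig',(st['eef_pos']-[J[0],J[1],0])@Rz, st['ft_force'],st['clock'])
E
```

```text
clock: 2.28
eef_pos: [0.6272, -0.1413, 0.1958]
orientation: [3.133, -0.232, 0.011]
ft_force: [0.0, 0.1, 1.2]
width: 0.002
clock: 2.7
eef_pos: [0.6216, -0.1409, 0.1117]
orientation: [3.133, -0.231, -0.005]
ft_force: [0.9, -0.1, 0.8]
width: 0.009
tcp in jig [ 0.10828984 -0.0022624   0.11168743] [ 0.89318512 -0.12697031  0.81157414] 2.7
```

View pics/d3.png

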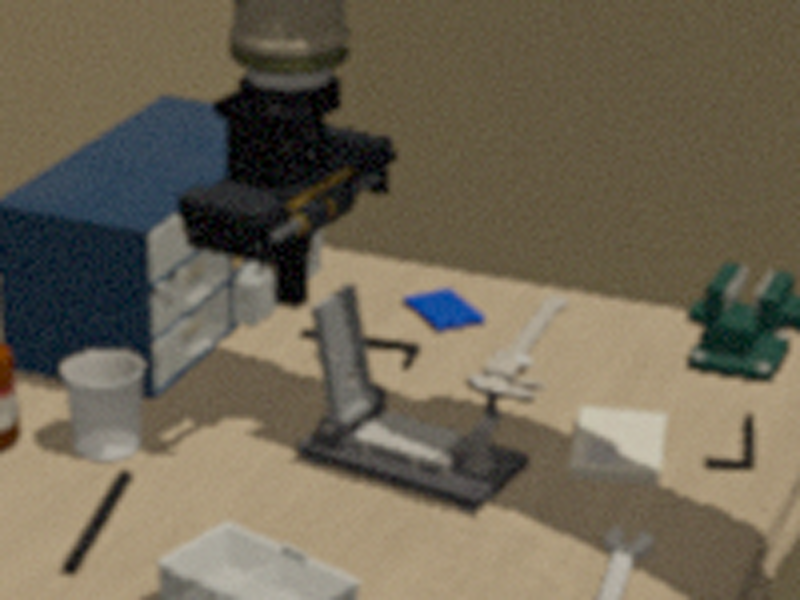

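View pics/s3.png

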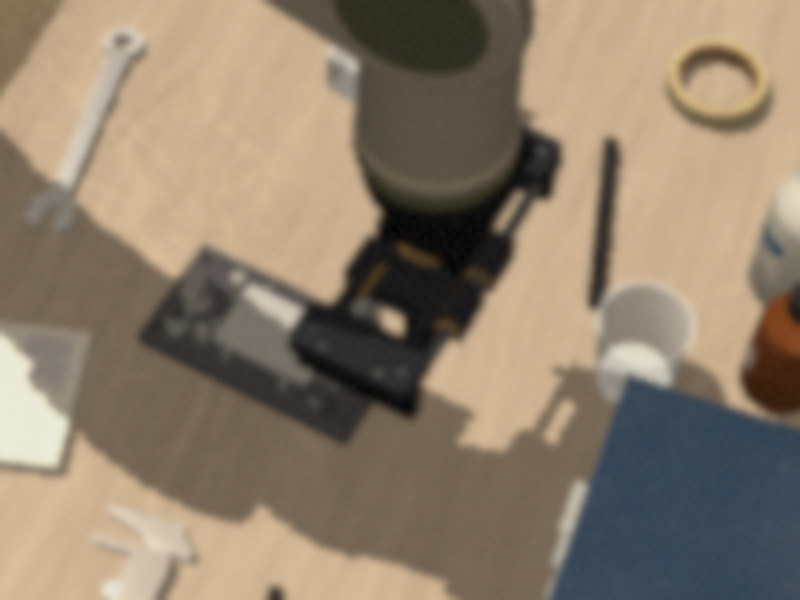

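```bash
python3 -m jog '[{"claw":0,"tx":-0.02,"ty":0,"tz":-0.002,"yaw":0},{"claw":0,"tx":-0.03,"ty":0,"tz":-0.004,"yaw":0},{"claw":0,"tx":-0.04,"ty":0,"tz":-0.005,"yaw":0},{"claw":0,"tx":-0.05,"ty":0,"tz":-0.007,"yaw":0},{"claw":0,"tx":-0.06,"ty":0,"tz":-0.009,"yaw":0}]'
python3 - <<'E'
from h import *
from fit2 import r
c,st=snap('side','d4',(240,120,130,97),6); snap('wrist','w4')
J=r.x[:3]; Rz=R.from_euler('z',J[2]).as_matrix()
print('tcp in jig',(st['eef_pos']-[J[0],J[1],0])@Rz, st['ft_force'],st['clock'])
E
```

```text
clock: 3.22
eef_pos: [0.564, -0.1309, 0.1236]
orientation: [3.132, -0.228, 0.005]
ft_force: [1.1, -0.3, -0.2]
width: 0.004
tcp in jig [ 0.04989972 -0.00063256  0.12358217] [ 1.13895315 -0.25913063 -0.1916576 ] 3.2167
```

View pics/d4.png

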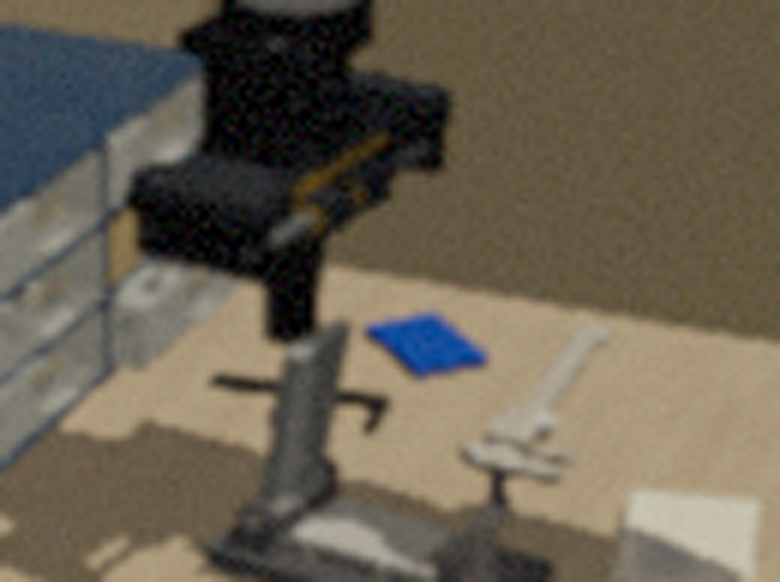

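View pics/w4.png

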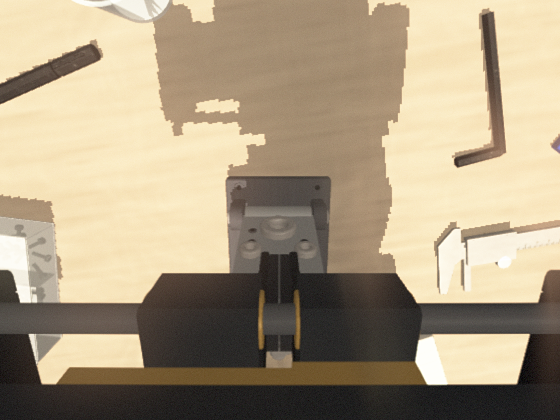

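```bash
python3 -m jog '[{"claw":0,"tx":-0.009,"ty":0,"tz":0.003,"yaw":0},{"claw":0,"tx":-0.018,"ty":0,"tz":0.006,"yaw":0},{"claw":0,"tx":-0.026,"ty":0,"tz":0.01,"yaw":0},{"claw":0,"tx":-0.033,"ty":0,"tz":0.013,"yaw":0},{"claw":0,"tx":-0.04,"ty":0,"tz":0.018,"yaw":0}]'
python3 - <<'E'
from h import *
from fit2 import r
c,st=snap('side','d5',(240,120,130,97),6)
J=r.x[:3]; Rz=R.from_euler('z',J[2]).as_matrix()
print('tcp in jig',(st['eef_pos']-[J[0],J[1],0])@Rz, st['ft_force'],st['clock'])
E
```

```text
clock: 3.73
eef_pos: [0.5239, -0.1248, 0.1037]
orientation: [3.133, -0.228, 0.001]
ft_force: [0.2, -0.2, 1.3]
width: 0.008
tcp in jig [ 0.00935893 -0.0004104   0.10371723] [ 0.21824759 -0.20463601  1.29704871] 3.7333
```

View pics/d5.png

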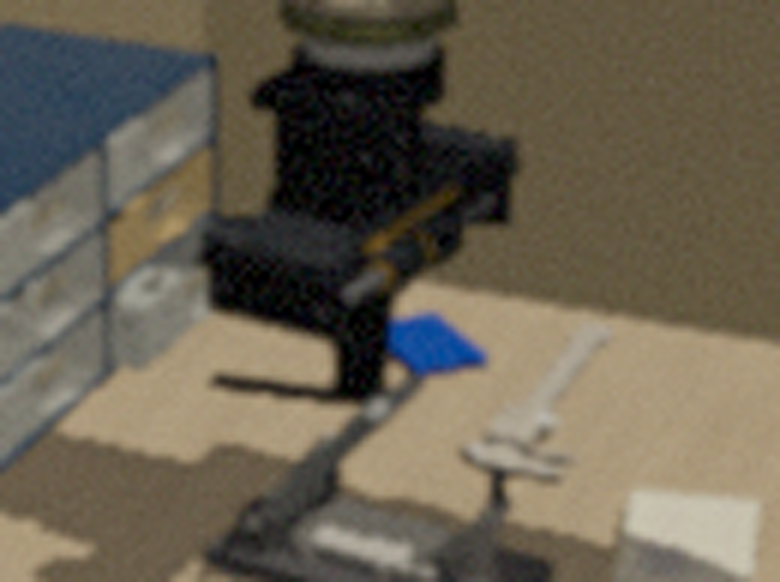

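```bash
python3 -m jog '[{"claw":0,"tx":-0.007,"ty":0,"tz":0.004,"yaw":0},{"claw":0,"tx":-0.013,"ty":0,"tz":0.01,"yaw":0},{"claw":0,"tx":-0.019,"ty":0,"tz":0.016,"yaw":0},{"claw":0,"tx":-0.024,"ty":0,"tz":0.024,"yaw":0},{"claw":0,"tx":-0.028,"ty":0,"tz":0.031,"yaw":0}]'
python3 -m jog '[{"claw":0,"tx":-0.003,"ty":0,"tz":0.008,"yaw":0},{"claw":0,"tx":-0.006,"ty":0,"tz":0.015,"yaw":0},{"claw":0,"tx":-0.008,"ty":0,"tz":0.021,"yaw":0},{"claw":0,"tx":-0.008,"ty":0,"tz":0.026,"yaw":0},{"claw":0,"tx":-0.008,"ty":0,"tz":0.026,"yaw":0}]'
python3 - <<'E'
from h import *
from fit2 import r
c,st=snap('side','d6',(240,120,130,97),6)
J=r.x[:3]; Rz=R.from_euler('z',J[2]).as_matrix()
print('tcp in jig',(st['eef_pos']-[J[0],J[1],0])@Rz, st['ft_force'],st['clock'])
E
```

```text
clock: 4.2
eef_pos: [0.4954, -0.1207, 0.0716]
orientation: [3.133, -0.228, -0.001]
ft_force: [0.5, -0.5, 0.8]
width: 0.005
clock: 4.62
eef_pos: [0.4877, -0.1195, 0.0454]
orientation: [-3.133, 0.228, 0.003]
ft_force: [0.7, 0.1, 0.1]
width: 0.001
tcp in jig [-0.02728915 -0.00035846  0.04535016] [0.73474999 0.13160282 0.10297604] 4.6167
```

View pics/d6.png

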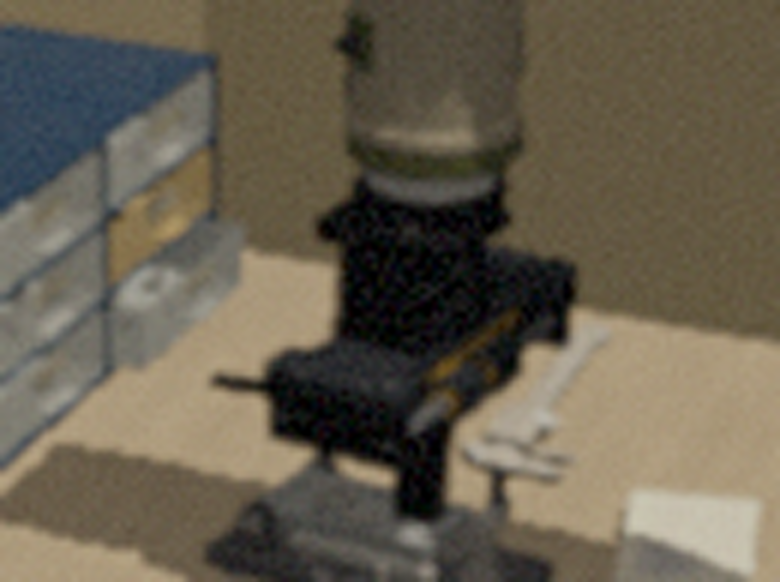

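```bash
python3 -m jog '[{"claw":0,"tx":0,"ty":0,"tz":0.003,"yaw":0},{"claw":0,"tx":0,"ty":0,"tz":0.005,"yaw":0},{"claw":0,"tx":0,"ty":0,"tz":0.006,"yaw":0},{"claw":0,"tx":0,"ty":0,"tz":0.007,"yaw":0},{"claw":0,"tx":0,"ty":0,"tz":0.007,"yaw":0}]'
```

```text
clock: 5.08
eef_pos: [0.4886, -0.1196, 0.0403]
orientation: [3.133, -0.228, 0.0]
ft_force: [-3.9, 0.3, 8.9]
width: 0.006
```

```bash
python3 -m jog '[{"claw":0,"tx":0,"ty":0,"tz":0.001,"yaw":0},{"claw":0,"tx":0,"ty":0,"tz":0.002,"yaw":0},{"claw":0,"tx":0,"ty":0,"tz":0.002,"yaw":0}]'
python3 -m jog '[{"claw":0,"tx":0,"ty":0,"tz":-0.02,"yaw":0},{"claw":0,"tx":0,"ty":0,"tz":-0.06,"yaw":0},{"claw":0,"tx":0,"ty":0,"tz":-0.1,"yaw":0},{"claw":0,"tx":-0.03,"ty":0,"tz":-0.16,"yaw":0},{"claw":0,"tx":-0.03,"ty":0,"tz":-0.18,"yaw":0}]'
python3 -m jog '[{"claw":0,"tx":0,"ty":0,"tz":0,"yaw":0},{"claw":0,"tx":0,"ty":0,"tz":0,"yaw":0}]'
python3 - <<'E'
from h import *
from fit2 import r
import pickle
c,st=snap('wrist','w7'); snap('side','d7',(240,120,130,97),6)
pickle.dump((c,st),open('w7.pkl','wb'))
J=r.x[:3]; Rz=R.from_euler('z',J[2]).as_matrix()
print('tcp in jig',(st['eef_pos']-[J[0],J[1],0])@Rz, st['ft_force'],st['clock'])
E
```

```text
clock: 5.33
eef_pos: [0.4887, -0.1196, 0.0398]
orientation: [3.132, -0.228, 0.0]
ft_force: [-12.7, 2.7, 32.0]
width: 0.007
clock: 5.75
eef_pos: [0.4581, -0.1147, 0.2165]
orientation: [-3.133, 0.227, 0.001]
ft_force: [0.7, -0.4, -0.1]
width: 0.006
clock: 5.92
eef_pos: [0.4603, -0.1158, 0.2176]
orientation: [3.131, -0.228, 0.008]
ft_force: [0.4, -0.2, -0.6]
width: 0.011
tcp in jig [-0.05491696 -0.00064999  0.2176097 ] [ 0.41949997 -0.17199632 -0.62520963] 5.9167
```

View pics/w7.png

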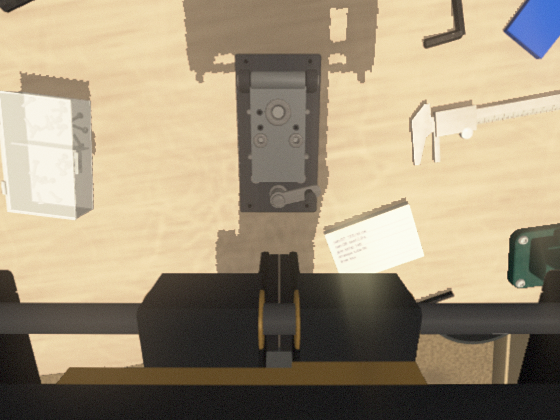

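View pics/d7.png

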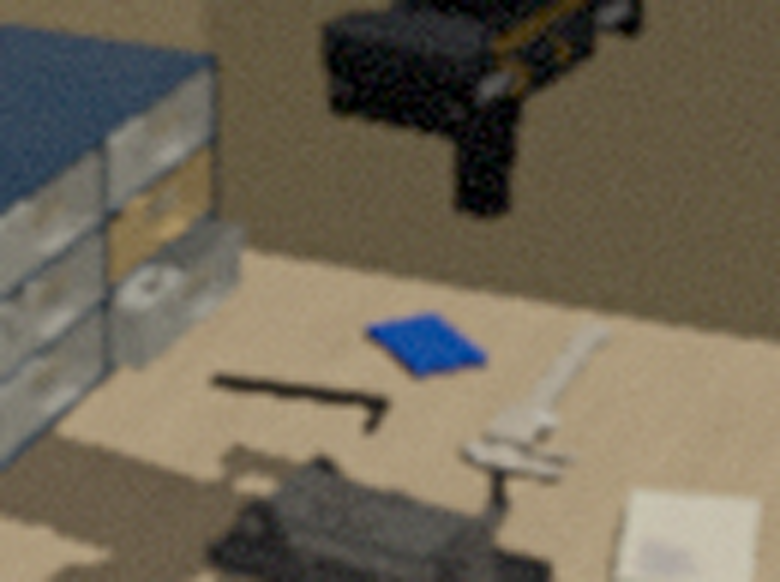

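```bash
python3 - <<'E'
from h import *
from fit2 import r
import pickle
c,st=pickle.load(open('w7.pkl','rb'))
im=cv2.imread('pics/w7_raw.png')[45:220,225:345]
cv2.imwrite('pics/w7z.png',cv2.resize(im[100:],None,fx=6.5,fy=6.5,interpolation=cv2.INTER_CUBIC))
J=r.x[:3]; f=jigpts(J)
la=.243; P=[[28-6,0,46],[-45,26,40],[-45,-26,40],[-62,0,52.5],[-62+31*np.sin(la),-31*np.cos(la),66.5],[-62+31*np.sin(la),-31*np.cos(la),47.5]]
P[0]=[50-28,0,46]
print(proj(c,f(np.array(P)/1e3)).round(1).tolist(), ((proj(c,f(np.array(P)/1e3))-[225,145])*6.5).round(0).tolist())
E
```

```text
[[278.2, 111.8], [252.3, 181.4], [304.3, 181.3], [278.3, 201.0], [310.5, 197.2], [308.8, 192.3]] [[346.0, -216.0], [178.0, 236.0], [515.0, 236.0], [347.0, 364.0], [556.0, 339.0], [544.0, 308.0]]
```

View pics/w7z.png

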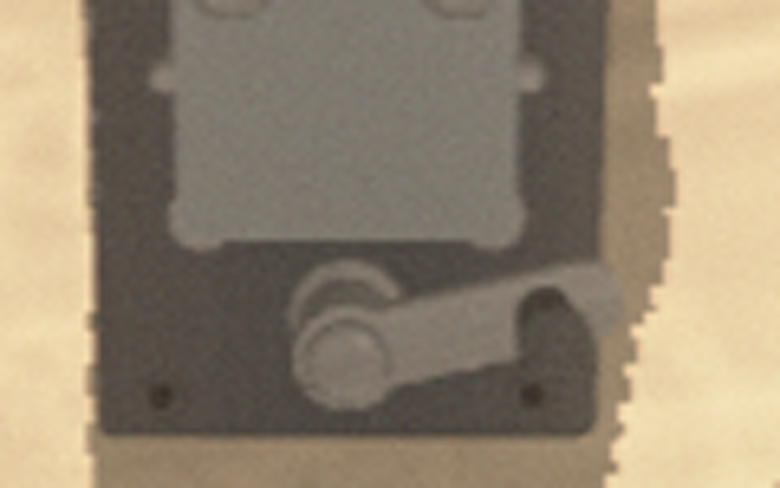

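```bash
python3 -c "
from h import *
print(status.observe()['qpos'].round(2))"
python3 -m jog '[{"claw":0,"tx":-0.013,"ty":0.057,"tz":0,"yaw":-0.5},{"claw":0,"tx":-0.013,"ty":0.057,"tz":0,"yaw":-0.5},{"claw":0,"tx":-0.013,"ty":0.057,"tz":0.03,"yaw":-0.5},{"claw":0,"tx":-0.013,"ty":0.057,"tz":0.06,"yaw":-0.5},{"claw":0,"tx":-0.013,"ty":0.057,"tz":0.08,"yaw":-0.5}]'
python3 -m jog '[{"claw":0,"tx":0,"ty":0,"tz":0.0,"yaw":-0.4},{"claw":0,"tx":0,"ty":0,"tz":0.0,"yaw":-0.4},{"claw":0,"tx":0,"ty":0,"tz":0.0,"yaw":-0.4},{"claw":0,"tx":0,"ty":0,"tz":0.0,"yaw":-0.4},{"claw":0,"tx":0,"ty":0,"tz":0.0,"yaw":-0.4}]'
cat > where.py <<'E'
from h import *
from fit2 import r
def where():
    st=status.observe(); J=r.x[:3]; Rz=R.from_euler('z',J[2]).as_matrix()
    M=Rz.T@R.from_rotvec(st['orientation']).as_matrix()
    print('tcp in jig',((st['eef_pos']-[J[0],J[1],0])@Rz*1e3).round(1),'toolyaw in jig',np.arctan2(M[1,0],M[0,0]).round(3),'F',(st['ft_force']@Rz).round(1),'t',st['clock'],'q',st['qpos'].round(2))
    return st
if __name__=='__main__': where()
E
python3 where.py
```

```text
[ 0.71  0.03 -0.57  1.83  0.02  1.28 -1.58]
clock: 6.43
eef_pos: [0.4364, -0.1696, 0.1312]
orientation: [-3.088, -0.565, 0.005]
ft_force: [-0.9, 0.5, 0.3]
width: 0.009
clock: 6.85
eef_pos: [0.4377, -0.1696, 0.1339]
orientation: [-2.92, -1.155, 0.002]
ft_force: [-1.1, 0.3, -0.8]
width: 0.007
tcp in jig [-69.5 -57.1 133.9] toolyaw in jig 0.898 F [-1.1  0.1 -0.8] t 6.85 q [ 0.8   0.1  -0.55  1.94  0.06  1.11 -0.59]
```

```bash
python3 -m jog '[{"claw":0,"tx":0,"ty":0,"tz":0.03,"yaw":0},{"claw":0,"tx":0,"ty":0,"tz":0.06,"yaw":0},{"claw":0,"tx":0,"ty":0,"tz":0.078,"yaw":0},{"claw":0,"tx":0,"ty":0,"tz":0.078,"yaw":0},{"claw":0,"tx":0,"ty":0,"tz":0.078,"yaw":0}]'
python3 where.py
python3 - <<'E'
from h import *
snap('wrist','w8'); snap('side','d8',(240,120,130,97),6)
E
```

```text
clock: 7.27
eef_pos: [0.4376, -0.1694, 0.0565]
orientation: [-2.92, -1.154, 0.002]
ft_force: [0.2, -0.7, 0.8]
width: 0.007
tcp in jig [-69.6 -57.   56.5] toolyaw in jig 0.897 F [ 0.3 -0.7  0.8] t 7.2667 q [ 0.78  0.21 -0.54  2.02  0.13  0.95 -0.65]
```

View pics/w8.png

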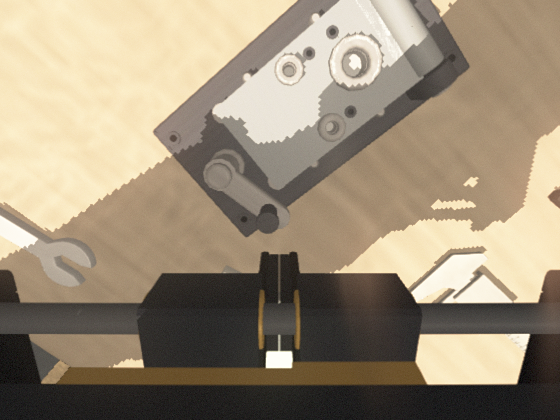

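View pics/d8.png

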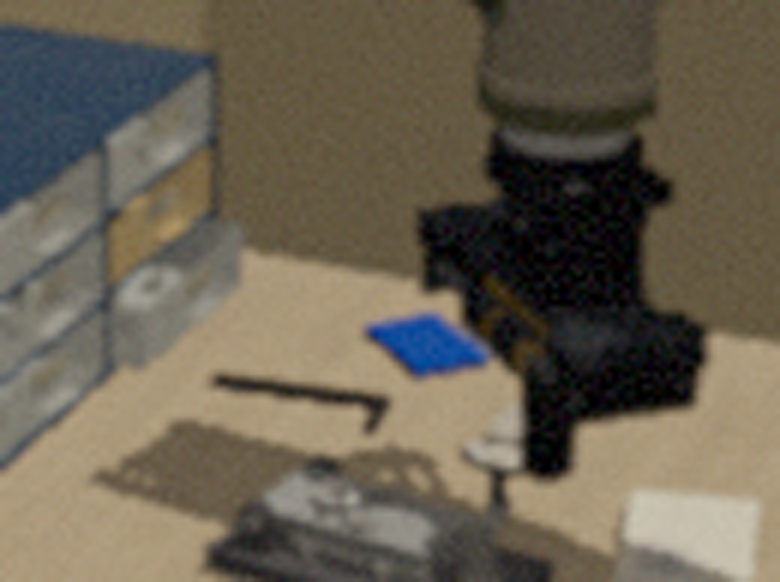

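```bash
python3 -m jog '[{"claw":0,"tx":0.008,"ty":-0.002,"tz":0.003,"yaw":0},{"claw":0,"tx":0.016,"ty":-0.004,"tz":0.003,"yaw":0},{"claw":0,"tx":0.0195,"ty":-0.002,"tz":0.003,"yaw":0},{"claw":0,"tx":0.023,"ty":0,"tz":0.003,"yaw":0},{"claw":0,"tx":0.0265,"ty":0.001,"tz":0.003,"yaw":0}]'
python3 where.py
python3 - <<'E'
from h import *
snap('wrist','w9')
E
```

```text
clock: 7.78
eef_pos: [0.4589, -0.1524, 0.0544]
orientation: [2.92, 1.158, 0.0]
ft_force: [-1.1, -1.1, -0.2]
width: 0.011
tcp in jig [-51.  -37.1  54.4] toolyaw in jig 0.9 F [-0.9 -1.2 -0.2] t 7.7833 q [ 0.73  0.24 -0.55  1.99  0.16  0.95 -0.71]
```

View pics/w9.png

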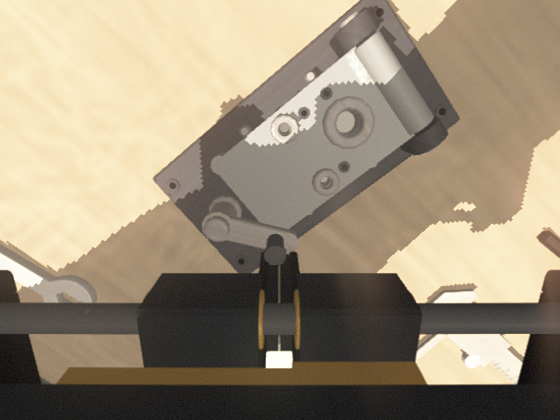

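```bash
python3 -m jog '[{"claw":0,"tx":0.0037,"ty":0.001,"tz":0,"yaw":0},{"claw":0,"tx":0.0075,"ty":0.0013,"tz":0,"yaw":0},{"claw":0,"tx":0.0115,"ty":0.0013,"tz":0,"yaw":0},{"claw":0,"tx":0.015,"ty":0.0006,"tz":0,"yaw":0},{"claw":0,"tx":0.019,"ty":-0.0004,"tz":0,"yaw":0}]'
python3 where.py
python3 -m jog '[{"claw":0,"tx":0.0035,"ty":-0.0016,"tz":0,"yaw":0},{"claw":0,"tx":0.0055,"ty":-0.003,"tz":0,"yaw":0},{"claw":0,"tx":0.007,"ty":-0.004,"tz":0,"yaw":0},{"claw":0,"tx":0.0085,"ty":-0.005,"tz":0,"yaw":0},{"claw":0,"tx":0.0085,"ty":-0.005,"tz":0,"yaw":0}]'
python3 where.py
python3 - <<'E'
from h import *
snap('wrist','w10')
E
```

```text
clock: 8.25
eef_pos: [0.4719, -0.1388, 0.054]
orientation: [-2.92, -1.158, 0.0]
ft_force: [-0.9, -1.4, -0.6]
width: 0.003
tcp in jig [-40.1 -21.8  54. ] toolyaw in jig 0.9 F [-0.7 -1.5 -0.6] t 8.25 q [ 0.7   0.26 -0.56  1.97  0.17  0.96 -0.76]
clock: 8.67
eef_pos: [0.4745, -0.1298, 0.0541]
orientation: [2.92, 1.158, -0.0]
ft_force: [-0.5, -1.2, 0.1]
width: 0.006
tcp in jig [-38.9 -12.4  54.1] toolyaw in jig 0.9 F [-0.3 -1.2  0.1] t 8.6667 q [ 0.69  0.26 -0.56  1.97  0.17  0.96 -0.78]
```

View pics/w10.png

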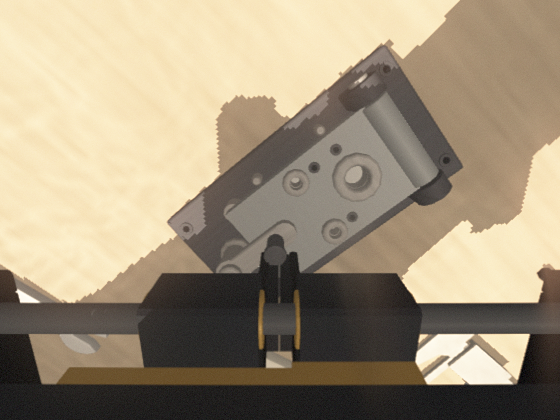

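```bash
python3 -m jog '[{"claw":0,"tx":0.0008,"ty":-0.0006,"tz":0,"yaw":0},{"claw":0,"tx":0.0016,"ty":-0.0012,"tz":0,"yaw":0},{"claw":0,"tx":0.0016,"ty":-0.0012,"tz":0,"yaw":0}]'
python3 where.py
python3 -m jog '[{"claw":0,"tx":0.0008,"ty":-0.0006,"tz":0,"yaw":0},{"claw":0,"tx":0.0016,"ty":-0.0012,"tz":0,"yaw":0},{"claw":0,"tx":0.0016,"ty":-0.0012,"tz":0,"yaw":0}]'
python3 where.py
```

```text
clock: 8.97
eef_pos: [0.4745, -0.1293, 0.0541]
orientation: [2.92, 1.155, -0.002]
ft_force: [-2.8, -7.0, 0.4]
width: 0.004
tcp in jig [-38.9 -12.   54.1] toolyaw in jig 0.898 F [-1.8 -7.3  0.4] t 8.9667 q [ 0.68  0.26 -0.56  1.97  0.17  0.96 -0.78]
clock: 9.22
eef_pos: [0.4745, -0.1289, 0.0541]
orientation: [2.919, 1.153, -0.003]
ft_force: [-3.4, -12.9, -0.1]
width: 0.003
tcp in jig [-38.9 -11.6  54.1] toolyaw in jig 0.897 F [ -1.5 -13.3  -0.1] t 9.2167 q [ 0.68  0.26 -0.56  1.97  0.18  0.96 -0.79]
```

```bash
python3 -m jog '[{"claw":0,"tx":-0.008,"ty":0.004,"tz":0,"yaw":0},{"claw":0,"tx":-0.02,"ty":0.008,"tz":0,"yaw":0},{"claw":0,"tx":-0.02,"ty":0.008,"tz":-0.04,"yaw":0},{"claw":0,"tx":-0.02,"ty":0.008,"tz":-0.08,"yaw":0},{"claw":0,"tx":-0.02,"ty":0.008,"tz":-0.12,"yaw":0}]'
python3 -m jog '[{"claw":0,"tx":0,"ty":0,"tz":0,"yaw":0.5},{"claw":0,"tx":0,"ty":0,"tz":0,"yaw":0.5},{"claw":0,"tx":0,"ty":0,"tz":0,"yaw":0.5},{"claw":0,"tx":0,"ty":0,"tz":0,"yaw":0.5},{"claw":0,"tx":0,"ty":0,"tz":0,"yaw":0.5}]'
python3 -m jog '[{"claw":0,"tx":0,"ty":0,"tz":0,"yaw":0.4},{"claw":0,"tx":0,"ty":0,"tz":0,"yaw":0.4},{"claw":0,"tx":0,"ty":0,"tz":0,"yaw":0.4},{"claw":0,"tx":0,"ty":0,"tz":0,"yaw":0.4},{"claw":0,"tx":0,"ty":0,"tz":0,"yaw":0.4}]'
python3 where.py
python3 - <<'E'
from h import *
import pickle
c,st=snap('wrist','w11',(215,80,125,94),6); pickle.dump((c,st),open('w11.pkl','wb'))
from fit2 import r
f=jigpts(r.x[:3])
P=np.array([[22,0,46],[-62,0,52.5],[-62+36.5,0,47.5],[-31,0,66.5],[-45,26,40],[-45,-26,40]])/1e3
print(((proj(c,f(P))-[215,80])*6).round(0).tolist())
E
```

```text
clock: 9.63
eef_pos: [0.4657, -0.1446, 0.1754]
orientation: [-2.919, -1.158, -0.0]
ft_force: [1.3, -0.6, 1.5]
width: 0.007
clock: 10.05
eef_pos: [0.4663, -0.1449, 0.1742]
orientation: [-3.117, -0.39, -0.001]
ft_force: [0.2, 0.8, 0.2]
width: 0.007
clock: 10.47
eef_pos: [0.4662, -0.145, 0.1741]
orientation: [-3.134, 0.22, -0.0]
ft_force: [0.7, 0.3, -0.7]
width: 0.008
tcp in jig [-44.8 -28.7 174.1] toolyaw in jig 0.005 F [ 0.6  0.4 -0.7] t 10.4667 q [ 0.71  0.1  -0.52  1.85  0.05  1.2  -1.54]
[[178.0, 268.0], [188.0, 868.0], [185.0, 613.0], [173.0, 684.0], [17.0, 730.0], [368.0, 732.0]]
```

View pics/w11.png

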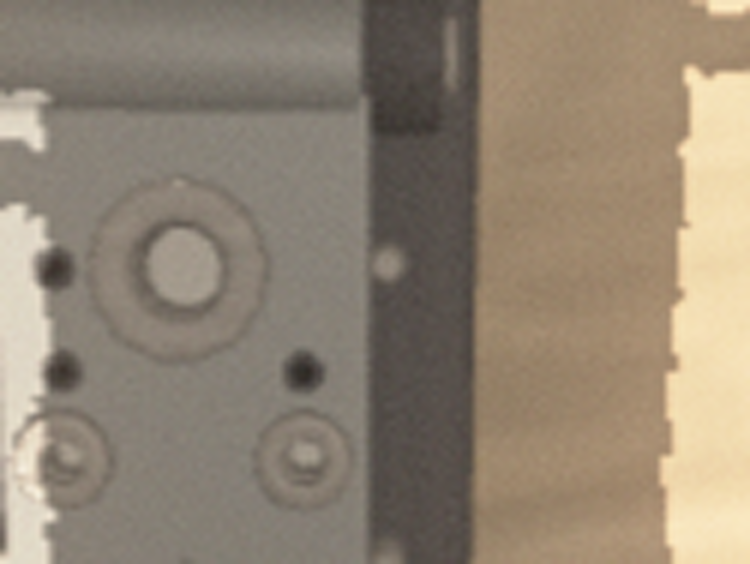

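View pics/w11_raw.png

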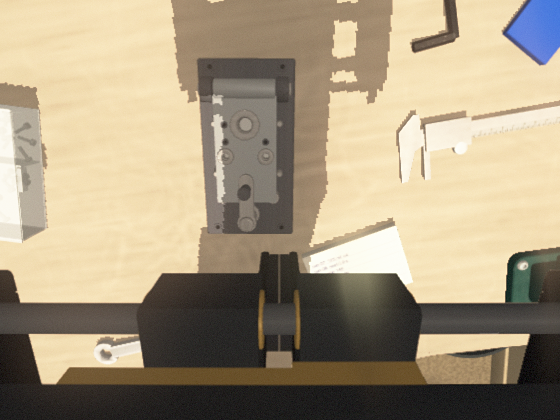

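```bash
python3 -m jog '[{"claw":0,"tx":0.034,"ty":-0.014,"tz":0,"yaw":0},{"claw":0,"tx":0.067,"ty":-0.029,"tz":0,"yaw":0},{"claw":0,"tx":0.067,"ty":-0.029,"tz":0.03,"yaw":0},{"claw":0,"tx":0.067,"ty":-0.029,"tz":0.06,"yaw":0},{"claw":0,"tx":0.067,"ty":-0.029,"tz":0.08,"yaw":0}]'
python3 -m jog '[{"claw":0,"tx":0,"ty":0,"tz":0.012,"yaw":0},{"claw":0,"tx":0,"ty":0,"tz":0.024,"yaw":0},{"claw":0,"tx":0,"ty":0,"tz":0.028,"yaw":0},{"claw":0,"tx":0,"ty":0,"tz":0.028,"yaw":0},{"claw":0,"tx":0,"ty":0,"tz":0.028,"yaw":0}]'
python3 where.py
python3 - <<'E'
from h import *
snap('wrist','w12'); snap('side','d12',(240,120,130,97),6); snap('scene','s12',(180,160,160,120),5)
E
```

```text
clock: 10.93
eef_pos: [0.5361, -0.1256, 0.0915]
orientation: [-3.133, 0.218, 0.003]
ft_force: [0.2, -0.5, -1.5]
width: 0.005
clock: 11.35
eef_pos: [0.5372, -0.1264, 0.067]
orientation: [3.133, -0.227, 0.002]
ft_force: [0.9, -0.5, -0.6]
width: 0.004
tcp in jig [22.7 -0.1 67. ] toolyaw in jig 0.0 F [ 0.9 -0.3 -0.6] t 11.35 q [ 0.6   0.36 -0.53  1.81  0.21  1.02 -1.73]
```

View pics/w12.png

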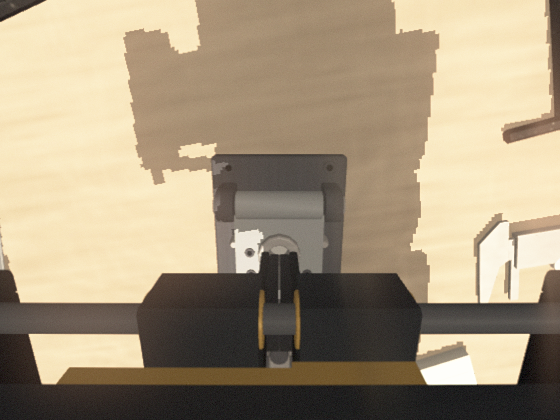

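View pics/d12.png

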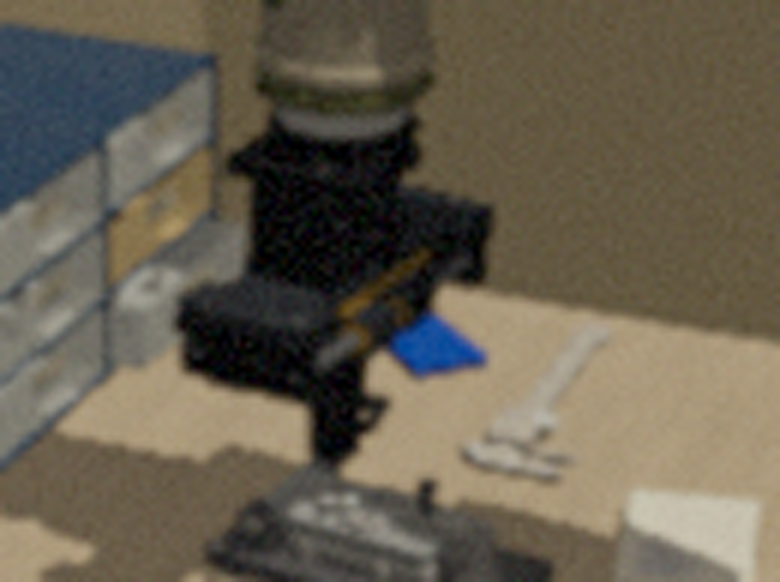

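View pics/s12.png

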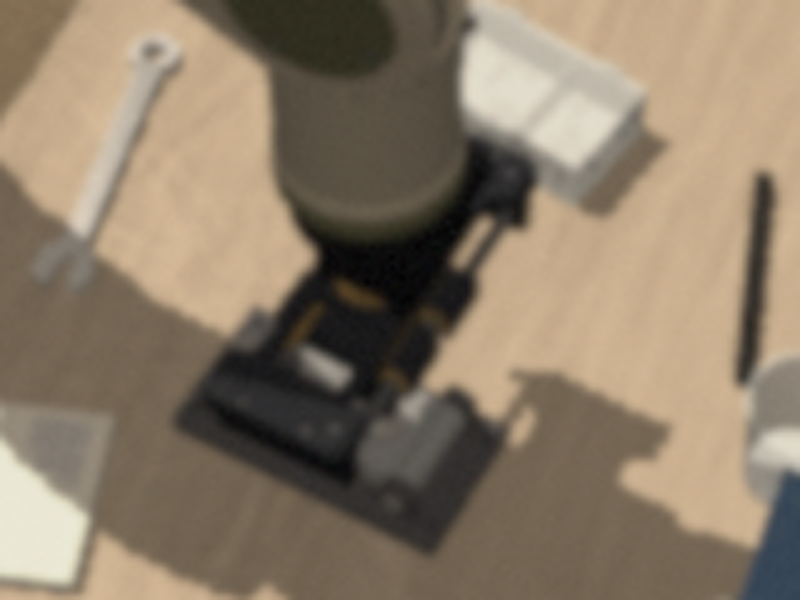

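```bash
python3 -m jog '[{"claw":0,"tx":0,"ty":0,"tz":0.003,"yaw":0},{"claw":0,"tx":0,"ty":0,"tz":0.006,"yaw":0},{"claw":0,"tx":0,"ty":0,"tz":0.006,"yaw":0},{"claw":0,"tx":0,"ty":0,"tz":0.006,"yaw":0},{"claw":0,"tx":0,"ty":0,"tz":0.006,"yaw":0}]'
python3 -m jog '[{"claw":0,"tx":0,"ty":0,"tz":0,"yaw":0},{"claw":0,"tx":0,"ty":0,"tz":0,"yaw":0},{"claw":0,"tx":0,"ty":0,"tz":0,"yaw":0},{"claw":0,"tx":0,"ty":0,"tz":0,"yaw":0},{"claw":0,"tx":0,"ty":0,"tz":0,"yaw":0}]'
python3 -m jog '[{"claw":0,"tx":0,"ty":0,"tz":0,"yaw":0},{"claw":0,"tx":0,"ty":0,"tz":0,"yaw":0},{"claw":0,"tx":0,"ty":0,"tz":0,"yaw":0},{"claw":0,"tx":0,"ty":0,"tz":0,"yaw":0},{"claw":0,"tx":0,"ty":0,"tz":0,"yaw":0}]'
python3 -m jog '[{"claw":0,"tx":0,"ty":0,"tz":0,"yaw":0},{"claw":0,"tx":0,"ty":0,"tz":0,"yaw":0},{"claw":0,"tx":0,"ty":0,"tz":0,"yaw":0},{"claw":0,"tx":0,"ty":0,"tz":0,"yaw":0},{"claw":0,"tx":0,"ty":0,"tz":0,"yaw":0}]'
python3 -m jog '[{"claw":0,"tx":0,"ty":0,"tz":0,"yaw":0},{"claw":0,"tx":0,"ty":0,"tz":0,"yaw":0},{"claw":0,"tx":0,"ty":0,"tz":0,"yaw":0},{"claw":0,"tx":0,"ty":0,"tz":0,"yaw":0},{"claw":0,"tx":0,"ty":0,"tz":0,"yaw":0}]'
python3 -m jog '[{"claw":0,"tx":0,"ty":0,"tz":0,"yaw":0},{"claw":0,"tx":0,"ty":0,"tz":0,"yaw":0},{"claw":0,"tx":0,"ty":0,"tz":0,"yaw":0},{"claw":0,"tx":0,"ty":0,"tz":0,"yaw":0},{"claw":0,"tx":0,"ty":0,"tz":0,"yaw":0}]'
python3 -m jog '[{"claw":0,"tx":0,"ty":0,"tz":0,"yaw":0},{"claw":0,"tx":0,"ty":0,"tz":0,"yaw":0},{"claw":0,"tx":0,"ty":0,"tz":0,"yaw":0},{"claw":0,"tx":0,"ty":0,"tz":0,"yaw":0},{"claw":0,"tx":0,"ty":0,"tz":0,"yaw":0}]'
python3 where.py
python3 -c "
from h import *
snap('side','d13',(240,120,130,97),6)"
```

```text
clock: 11.92
eef_pos: [0.5366, -0.1262, 0.0601]
orientation: [3.133, -0.228, -0.0]
ft_force: [-0.1, -0.1, 0.0]
width: 0.008
clock: 12.33
eef_pos: [0.5367, -0.1263, 0.0601]
orientation: [3.133, -0.228, 0.0]
ft_force: [-0.5, 0.2, 0.1]
width: 0.009
clock: 12.75
eef_pos: [0.5366, -0.1263, 0.0601]
orientation: [3.133, -0.228, 0.0]
ft_force: [0.5, 0.6, -0.7]
width: 0.001
clock: 13.17
eef_pos: [0.5366, -0.1263, 0.0601]
orientation: [3.133, -0.228, 0.0]
ft_force: [-0.5, -0.2, 0.2]
width: 0.008
clock: 13.58
eef_pos: [0.5366, -0.1263, 0.0601]
orientation: [3.133, -0.228, 0.0]
ft_force: [0.2, -0.4, 0.3]
width: 0.001
clock: 14.0
eef_pos: [0.5366, -0.1263, 0.0601]
orientation: [3.133, -0.228, 0.0]
ft_force: [0.8, -0.7, -0.3]
width: 0.007
clock: 14.42
eef_pos: [0.5366, -0.1263, 0.0601]
orientation: [3.133, -0.228, 0.0]
ft_force: [0.7, -0.6, -0.5]
width: 0.008
tcp in jig [22.1 -0.  60.1] toolyaw in jig -0.0 F [ 0.7 -0.5 -0.5] t 14.4167 q [ 0.59  0.37 -0.52  1.81  0.22  1.01 -1.73]
```

View pics/d13.png

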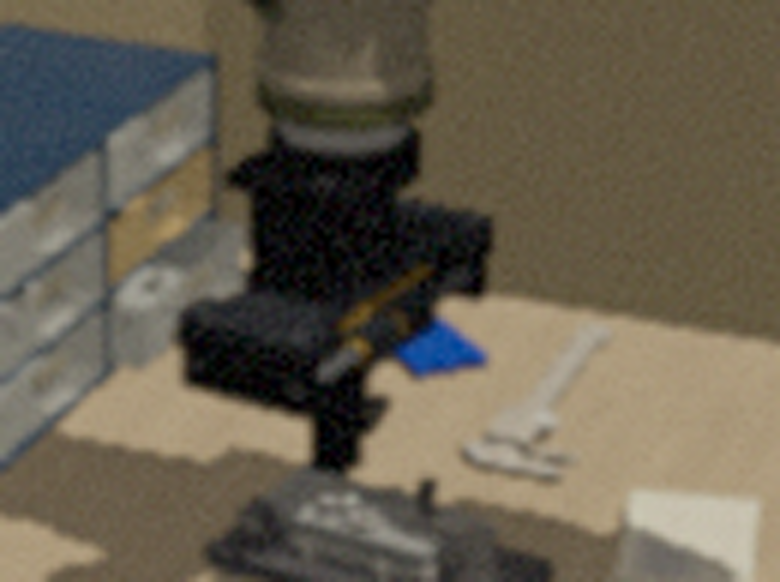

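The side view shows the closed fingertips at about (335,465), just above the wide bush. The leaf is shut and the latch pin stands at about (427,490). Force is at noise level.

```bash
python3 -c "
from cell import ticket
print(ticket.finish_job())"
```

```text
the job is handed in; nothing more can be done
None
```

The leaf is shut, the latch is across it, and the arm pointed at the widest bush until I handed the job in at about 14.5 s.

- **Leaf:** I pushed it over and down with the closed fingertips. It stopped with the tips at z 39.8 mm against the 40 mm expected. The press peaked at a reading of about 32 N up and 13 N sideways, through the fingertips. The wide bush then appeared in the wrist picture where a shut leaf puts it.
- **Latch:** only after that, I pushed its pin round until it met its stop, where the force rose to 13 N with no further movement. In the wrist picture the pin lines up with the latch pointing straight across the leaf.
- **Pointing:** the fingertips were within about 0.5 mm of the bush axis by my fit of the jig's position (calibration good to about 2 mm) and 14 mm above its mouth. They held still for about 2.5 s, with the force reading at noise level (below 1 N).
- **Other checks:** the bystanders visible in the last pictures looked unmoved, but I did not measure each one. The blank is hidden under the shut leaf, so I could not see it at the end. It sat square in its nest before the leaf was closed, and the leaf closed fully.
- **Refused commands:** two early move commands were rejected for a missing field. The arm did not move for them.

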